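Flip shut and press home a row of vial lids

ROBOT

A 6-joint arm with a two-finger parallel gripper is mounted at the origin on a cart in front of the work surface, level with it; the furniture and walls round the work are solid. World frame = base frame: x ahead of the robot, y to its left, z up, the work surface at z = 0. Lengths are in mm, angles in rad, forces in N, time in s.
With the tool pointing down it reaches from about 275 to 975 mm from the base axis. Payload 8.4 kg.
Tool frame: the origin (TCP) lies at the very end of the fingers, on their centre line; the grasp point (between the pads) lies 19 mm behind it; z points along the fingers, y is the line along which they close (so a half turn about z gives the same grasp; the last joint's range is limited). The gripper opens to 92 mm and grips with 3 to 60 N. Pads are 20 mm wide; open, the fingers measure 128 mm over their backs; the gripper's body (75 mm by 189 mm) begins 69 mm behind the grasp point.
Start: joints at [-1.245, 0.353, 1.633, -0, 1.155, -0.002], TCP at [201.224, -591.723, 214.583] pointing down, gripper open.
Joint ranges: [-2.63, 2.63], [-0.92, 2.1], [0.06, 2.66], [-1.3, 4.44], [0, 2.69], [-3.02, 3.02]. Speed limits (rad/s): [2.22, 2.22, 2.79, 3.14, 3.14, 3.14].

INTERFACE

Orientations are given as a rotation vector (axis times angle).
In Python, from workcell import * gives the robot as it stands. The module is installed in compiled form; this text tells all that it offers.
- The arm moves only by the tool drive_tool, never from a script. Its argument "moves" is a list of rows, each an object of numbers: "x", "y", "z": the shift along the tool's x, y, z in units of 30 mm (1.0 is 30 mm); "rx", "ry", "rz": the turn, a rotation vector about the tool's x, y, z in units of 5 degrees (1.0 is 5 degrees). A call has 1 to 10 rows; each row shifts and turns the commanded pose from where the row before left it, along the tool's axes as they then stand; what a row does not reach is not made up. A row lasts 1/12 s, in which the tool goes at most 41.7 mm and 7.16 degrees, less where a joint would pass 70% of its speed; a pose out of reach is approached as far as the arm can. A call is refused whole if a number of a shift passes 1 or a number of a turn 1, either way. A call with a gripper value outside its range is refused whole. "jaw" is the opening in per cent of the stroke, from 0 (shut) to 100 (fully open), set as the call begins (left out, the last holds). The fingers move at their own pace and stop on an object; the grip force is fixed at half the most. Time passes only in rows, so rows that do not move let the fingers close. It gives the time, the measured TCP pose, the force, the opening and the grip force at its end, in the units of the state.
- get_state(): the state, without advancing time (a new reading comes with each control period).
- snapshot(name): name is "scene" or "top" or "wrist"; returns the picture (480x640x3 uint8, red, green, blue); there is no depth.
- calibration(name): a dict with "mtx" (3x3 intrinsics, pixels), "distortion" ([k1, k2, p1, p2, k3] as OpenCV has them; the pictures are not rectified), "cam_to_world" (4x4, takes a point from camera to world coordinates). Camera axes: x right, y up, looking along -z (the intrinsics and any distortion apply to the point x, -y, -z); pixel columns grow to the right and rows downward; lengths in mm; the calibration is good to about 2 mm. A picture is of the moment at which its call begins: read the wrist's pose just before it. calibration takes no time and is no camera call; for the wrist camera it gives the pose at the moment of the call.
- close_job(): hands the job in; it is judged then, once.
Trained networks look in the newest picture that a camera, given by its name, has taken for a name from the list of things; names that differ only in an ending like _2 or _b are one class to them, and where a whole thing is asked for, a point or a joint stands for the part that bears it (a point fixed in the world has none). Each returns a list of dicts, best first, with "confidence" (0 to 1); they miss things now and then, are a little off and sometimes report something else, mostly with a low value. They report only what shows in the picture. A call takes as long as a camera call. They do not tell look-alikes from the thing itself.
- regions_of(camera, query): "mask" (480x640 bool, what is visible of it) and "rect" ([centre column, centre row, width, height] in pixels, round what is visible of it).
The state is a dict: "t": time; "joint_positions": joint angles; "joint_velocities": joint speeds; "tau": joint torques, N m; "ee_pos": TCP position; "tool_rot": TCP orientation; "force": force on the tool from outside, world axes, zero at the start; "wrist_torque": the same for the moment, N m; "width": finger opening in mm; "grasp_force": force on a finger pad.
Only numpy, scipy, OpenCV 4.12 (cv2) and the standard library are available. Lean on these libraries where they do the work, as an engineer would, in place of code of your own. Each camera call takes 0.05 s, during which the arm holds its last target. There are 200 camera calls.

TASK

The five sample vials in the aluminium block must be shut before the block is warmed. Run a fingertip along the row from the hinge side, so that it meets the open lids from behind and every one flips over, then run it along the tops of the lids once more in the same direction, touching all five in turn, so that every lid ends fully shut. Only touch, with a light hand: nothing is pinched or lifted, the vials stay standing in their wells, and the marker and the two bottles beside the block are left where they are.

Things in the scene. Friction and masses are not known exactly. Their poses are not given: they have to be found in the camera images.
- block: aluminium vial block, 56 x 224 mm, 41 mm high, fixed; origin: centre of its underside, on the bench, z up. Five round wells in a row along its long side, at y = +84, +42, 0, -42, -84 mm, 27.5 mm wide, 30 mm deep. Every lid is hinged on its vial's +y side (within 14 degrees), so a fingertip travelling along the block's -y, from vial1 to vial5, flips the lids over. Open lids lean up to 10 mm past the hinge
- vial1: first vial of the row from the block's +y end: loose frosted plastic sample vial with a white flip lid, body 26 mm wide, 58 mm high to its 30 mm rim, with 0.75 mm play all round in its well. Origin: centre of its underside, on the well floor 11 mm above the bench; +y axis towards its hinge, which is 17 mm off its axis at rim height. Top of the shut lid: 62 mm above the origin, 73 mm above the bench
- lid1 (a joint): lid hinge of vial1, rad: 0 fully shut, 1.57 upright, 1.95 leaning back (limit). Lid: disc 30 mm across, 4 mm thick, with a 5 mm thumb tab opposite the hinge, 36 mm from hinge to tab end. The hinge is stiff (0.02 N m: 0.6 N at the tab, 2 N at 10 mm from the hinge) and stays at whatever angle it is left
- vial2: second vial of the row from the block's +y end: loose frosted plastic sample vial with a white flip lid, body 26 mm wide, 58 mm high to its 30 mm rim, with 0.75 mm play all round in its well. Origin: centre of its underside, on the well floor 11 mm above the bench; +y axis towards its hinge, which is 17 mm off its axis at rim height. Top of the shut lid: 62 mm above the origin, 73 mm above the bench
- lid2 (a joint): lid hinge of vial2, rad: 0 fully shut, 1.57 upright, 1.95 leaning back (limit). Lid: disc 30 mm across, 4 mm thick, with a 5 mm thumb tab opposite the hinge, 36 mm from hinge to tab end. The hinge is stiff (0.02 N m: 0.6 N at the tab, 2 N at 10 mm from the hinge) and stays at whatever angle it is left
- vial3: third vial of the row from the block's +y end: loose frosted plastic sample vial with a white flip lid, body 26 mm wide, 58 mm high to its 30 mm rim, with 0.75 mm play all round in its well. Origin: centre of its underside, on the well floor 11 mm above the bench; +y axis towards its hinge, which is 17 mm off its axis at rim height. Top of the shut lid: 62 mm above the origin, 73 mm above the bench
- lid3 (a joint): lid hinge of vial3, rad: 0 fully shut, 1.57 upright, 1.95 leaning back (limit). Lid: disc 30 mm across, 4 mm thick, with a 5 mm thumb tab opposite the hinge, 36 mm from hinge to tab end. The hinge is stiff (0.02 N m: 0.6 N at the tab, 2 N at 10 mm from the hinge) and stays at whatever angle it is left
- vial4: fourth vial of the row from the block's +y end: loose frosted plastic sample vial with a white flip lid, body 26 mm wide, 58 mm high to its 30 mm rim, with 0.75 mm play all round in its well. Origin: centre of its underside, on the well floor 11 mm above the bench; +y axis towards its hinge, which is 17 mm off its axis at rim height. Top of the shut lid: 62 mm above the origin, 73 mm above the bench
- lid4 (a joint): lid hinge of vial4, rad: 0 fully shut, 1.57 upright, 1.95 leaning back (limit). Lid: disc 30 mm across, 4 mm thick, with a 5 mm thumb tab opposite the hinge, 36 mm from hinge to tab end. The hinge is stiff (0.02 N m: 0.6 N at the tab, 2 N at 10 mm from the hinge) and stays at whatever angle it is left
- vial5: fifth vial of the row from the block's +y end: loose frosted plastic sample vial with a white flip lid, body 26 mm wide, 58 mm high to its 30 mm rim, with 0.75 mm play all round in its well. Origin: centre of its underside, on the well floor 11 mm above the bench; +y axis towards its hinge, which is 17 mm off its axis at rim height. Top of the shut lid: 62 mm above the origin, 73 mm above the bench
- lid5 (a joint): lid hinge of vial5, rad: 0 fully shut, 1.57 upright, 1.95 leaning back (limit). Lid: disc 30 mm across, 4 mm thick, with a 5 mm thumb tab opposite the hinge, 36 mm from hinge to tab end. The hinge is stiff (0.02 N m: 0.6 N at the tab, 2 N at 10 mm from the hinge) and stays at whatever angle it is left
- marker: felt marker lying on the bench on the robot's side of the block, 136 mm long (its y axis), 17 mm thick; origin under its middle. To be left alone
- weigh_bottle: glass weighing bottle with knobbed lid standing behind the block, 37 mm wide, 71 mm high; origin under its centre. To be left alone
- dropper_bottle: dropper bottle with rubber teat standing past the vial5 end of the block, 38 mm wide, 109 mm high; origin under its centre. To be left alone
Not all that is in view belongs to the job. Leave any brown or green look-alike of the vial5 alone. What is shaped like the vial1 but blue is not meant.

How it is judged:
By the outcome, as a careful person would: the job done as asked, in the order asked, and still so for the second after the job is handed in, with the robot touching nothing.
It also fails if it takes over 51 s, if anything falls off the work surface, if the arm or the gripper's body presses on something with over 40 N, if the wrist force passes 120 N, or if a joint passes its speed limit or range.

## Working session

There is one attempt and no reset: what is moved stays moved. The work goes in short steps, Python scripts to look and compute and a tool call to move; the robot and the scene stay as the last step left them, time stands still between calls to the robot, and variables do not carry over. Pictures are saved under pics/ and viewed, at most 10 in all, crops included, and the job is handed in when it is done.

Besides the shell and the picture viewer there is one more tool, called after "Emit:" as name(argument=value, ...), one argument or row to a line, values as JSON. drive_tool: Moves the arm, as the interface text tells. Its arguments: {"type":"object","properties":{"moves":{"type":"array"},"jaw":{"type":"number"}},"required":["moves"]}

```bash
mkdir -p pics; python3 - <<'E'
from workcell import *
import cv2,numpy as np
s=get_state();print(s['t'],s['ee_pos'],s['tool_rot'],s['width'])
for n in ("scene","top"):
    im=snapshot(n);cv2.imwrite(f"pics/{n}0.png",im[:,:,::-1])
    c=calibration(n);print(n,c['mtx'].tolist() if hasattr(c['mtx'],'tolist') else c['mtx'],c['distortion'],np.round(c['cam_to_world'],3).tolist())
    for q in ("block","vial1","marker","weigh_bottle","dropper_bottle"):
        print(q,[(round(r['confidence'],2),np.round(r['rect']).tolist()) for r in regions_of(n,q)])
E
```

```text
0.0 [ 201.04929753 -591.25607004  213.87740542] [-3.09815559e+00 -5.12325917e-01  3.60014191e-04] 92.05087292793459
scene [[572.6091637746405, 0.0, 321.81535877350944], [0.0, 572.6091637746405, 246.45310453885526], [0.0, 0.0, 1.0]] [-0.05840367  0.          0.          0.          0.        ] [[0.809, 0.263, -0.526, -103.649], [-0.588, 0.358, -0.725, -993.161], [-0.003, 0.896, 0.445, 584.14], [0.0, 0.0, 0.0, 1.0]]
block [(0.71, [337.0, 265.0, 66.0, 24.0])]
vial1 [(0.75, [342.0, 300.0, 15.0, 30.0])]
marker [(0.89, [289.0, 276.0, 63.0, 25.0])]
weigh_bottle []
dropper_bottle [(0.68, [405.0, 337.0, 26.0, 62.0])]
top [[599.9022394933492, 0.0, 322.2992954728497], [0.0, 599.9022394933492, 240.49298964887126], [0.0, 0.0, 1.0]] [0.02409871 0.         0.         0.         0.        ] [[0.015, 0.989, -0.146, 353.093], [-1.0, 0.015, -0.001, -203.049], [0.001, 0.146, 0.989, 1066.57], [0.0, 0.0, 0.0, 1.0]]
block [(0.69, [276.0, 274.0, 70.0, 50.0]), (0.57, [278.0, 236.0, 131.0, 85.0])]
vial1 [(0.89, [296.0, 224.0, 23.0, 18.0]), (0.88, [375.0, 223.0, 20.0, 17.0]), (0.82, [373.0, 265.0, 18.0, 16.0]), (0.8, [272.0, 237.0, 26.0, 18.0]), (0.77, [248.0, 247.0, 26.0, 19.0]), (0.73, [318.0, 215.0, 20.0, 19.0]), (0.65, [167.0, 220.0, 27.0, 21.0]), (0.57, [226.0, 259.0, 27.0, 22.0])]
marker [(0.71, [276.0, 274.0, 69.0, 48.0])]
weigh_bottle [(0.72, [262.0, 206.0, 19.0, 20.0]), (0.57, [228.0, 260.0, 27.0, 23.0])]
dropper_bottle [(0.73, [473.0, 280.0, 27.0, 22.0])]
```

```bash
python3 - <<'E'
import cv2
a=cv2.imread('pics/top0.png')[150:330,140:500]
cv2.imwrite('pics/top0c.png',cv2.resize(a,None,fx=2.2,fy=2.2,interpolation=cv2.INTER_CUBIC))
E
```

```text
(no output)
```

View pics/top0c.png

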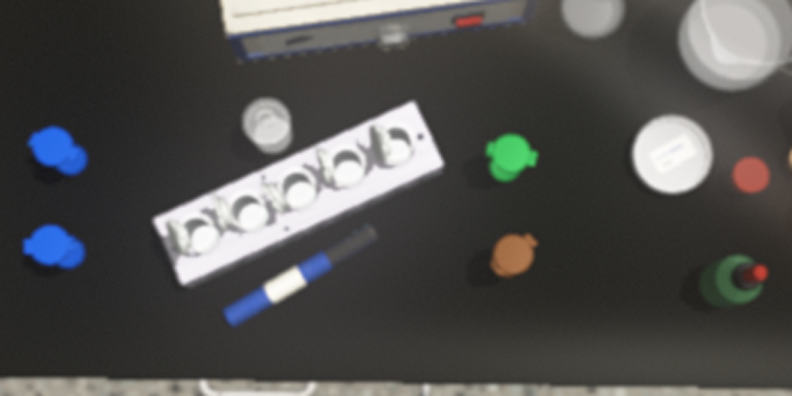

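View pics/scene0.png

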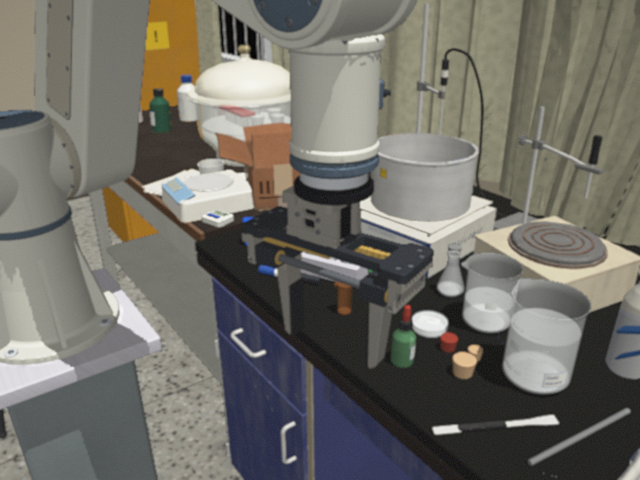

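The top view shows the white block with five open-lidded vials, at crop (195,235), (247,212), (297,188), (347,167) and (395,147). The lids lean to the left (+y). The dropper bottle, green with a red teat at (735,278), is past the right end, so vial1 is the leftmost vial.

Things that could be confused with the vials:
- blue: (52,147) and (50,245)
- green: (510,155)
- brown: (513,255)

All of these stand free outside the block. The weighing bottle is at (267,125) and the marker at (300,275).

```bash
cat > h.py <<'E'
from workcell import *
import cv2,numpy as np
from scipy.spatial.transform import Rotation as R
def ray(c,px,z):
    u=cv2.undistortPoints(np.array(px,float).reshape(-1,1,2),np.array(c['mtx']),np.array(c['distortion'])).reshape(-1,2)
    T=np.array(c['cam_to_world']);d=np.c_[u[:,0],-u[:,1],-np.ones(len(u))]@T[:3,:3].T
    o=T[:3,3];return o+d*((z-o[2])/d[:,2])[:,None]
def proj(c,P):
    T=np.linalg.inv(np.array(c['cam_to_world']));p=np.atleast_2d(P)@T[:3,:3].T+T[:3,3]
    p=p*[1,-1,-1];return cv2.projectPoints(p,np.zeros(3),np.zeros(3),np.array(c['mtx']),np.array(c['distortion']))[0].reshape(-1,2)
E
python3 - <<'E'
from h import *
c=calibration('top')
px=np.array([[153,218],[413,101],[443,162],[182,283]])/2.2+[140,150]
P=ray(c,px,41)[:,:2];print(np.round(P,1))
print('sides',[round(np.linalg.norm(P[i]-P[i-1]),1) for i in range(4)],'centre',P.mean(0))
d=(P[1]+P[2]-P[0]-P[3]);print('dir',d/np.linalg.norm(d))
v=np.array([[195,235],[247,212],[297,188],[347,167],[395,147]])/2.2+[140,150]
print(np.round(ray(c,v,65)[:,:2],1))
print('others', np.round(ray(c,np.array([[267,125],[735,278]])/2.2+[140,150],60)[:,:2]))
st=[get_state() for _ in range(3)];print([s['ee_pos'] for s in st])
Rm=R.from_rotvec(st[0]['tool_rot']).as_matrix();print(np.round(Rm,3))
m=cv2.imread('pics/top0.png');cv2.imwrite('pics/top0f.png',m)
E
```

```text
[[ 486.2   -7.6]
 [ 583.  -209.9]
 [ 534.2 -234.2]
 [ 435.6  -32.3]]
sides [np.float64(56.3), np.float64(224.2), np.float64(54.5), np.float64(224.7)] centre [ 509.76559479 -121.00513244]
dir [ 0.43546535 -0.90020549]
[[ 470.5  -44.8]
 [ 488.8  -83.8]
 [ 508.  -121.6]
 [ 525.  -159.6]
 [ 541.2 -196.3]]
others [[ 558.  -97.]
 [ 444. -457.]]
[array([ 201.21438834, -591.7298908 ,  214.58253313]), array([ 201.21438834, -591.7298908 ,  214.58253313]), array([ 201.21438834, -591.7298908 ,  214.58253313])]
[[ 0.947  0.322 -0.   ]
 [ 0.322 -0.947 -0.   ]
 [-0.     0.    -1.   ]]
```

View pics/top0.png

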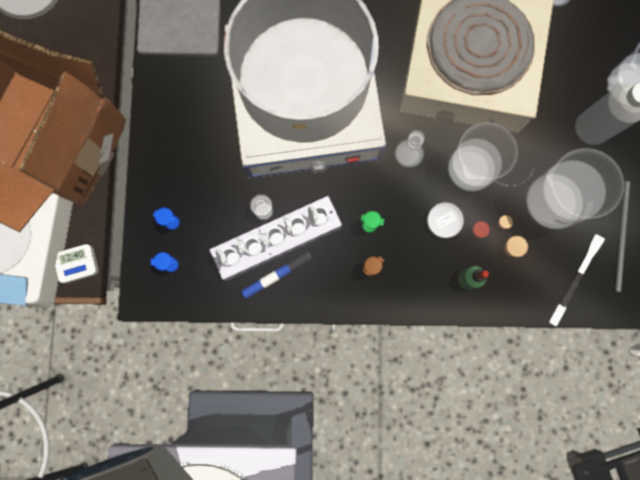

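Emit:
drive_tool(
  moves=[
    {"rz": -0.7},
    {"rz": -0.7},
    {"x": 0.8, "y": -0.7},
    {"x": 0.8, "y": -0.7},
    {"x": 0.8, "y": -0.7},
    {"x": 0.8, "y": -0.7},
    {"x": 0.8, "y": -0.7},
    {"x": 0.8, "y": -0.7},
    {"x": 0.8, "y": -0.7},
    {"x": 0.8, "y": -0.7},
  ],
  jaw=0,
)

```text
invalid input
```

Emit:
drive_tool(
  moves=[
    {"x": 0.8, "y": -0.7},
    {"x": 0.8, "y": -0.7},
    {"x": 0.8, "y": -0.7},
    {"x": 0.8, "y": -0.7},
    {"x": 0.8, "y": -0.7},
    {"x": 0.8, "y": -0.7},
    {"x": 0.8, "y": -0.7},
    {},
    {},
    {},
  ],
)

```text
invalid input
```

```bash
cat >> h.py <<'E'
C=np.array([509.8,-121.0]);D=np.array([0.4355,-0.9002])
def rep():
    s=get_state();p=s['ee_pos'];M=R.from_rotvec(s['tool_rot']).as_matrix()
    d=p[:2]-C;print('t',round(s['t'],2),'p',np.round(p,2),'s',round(d@D,2),'lat(+toolx)',round(d@np.array([.9002,.4355]),2),'F',np.round(s['force'],2),'w',round(s['width'],1))
    print(np.round(M,3).tolist());return s
E
python3 - <<'E'
from h import *
rep()
im=snapshot('wrist')[:,:,::-1].copy();cv2.imwrite('pics/w1.png',im)
c=calibration('wrist');print(np.round(c['cam_to_world'],2).tolist())
for s in (-84,-42,0,42,84):print(s,np.round(proj(c,np.r_[C+D*s,69])))
im=snapshot('top');c=calibration('top')
E
```

```text
t 0.6 p [ 201.21 -591.73  214.58] s 289.36 lat(+toolx) -482.79 F [-0.11 -0.22  0.29] w 92.1
[[0.947, 0.322, -0.0], [0.322, -0.947, -0.0], [-0.0, 0.0, -1.0]]
[[0.32, 0.91, 0.25, 271.56], [-0.95, 0.31, 0.09, -567.36], [-0.0, -0.27, 0.96, 384.24], [0.0, 0.0, 0.0, 1.0]]
-84 [[-469. -558.]]
-42 [[-391. -566.]]
0 [[-315. -575.]]
42 [[-238. -585.]]
84 [[-162. -596.]]
```

View pics/w1.png

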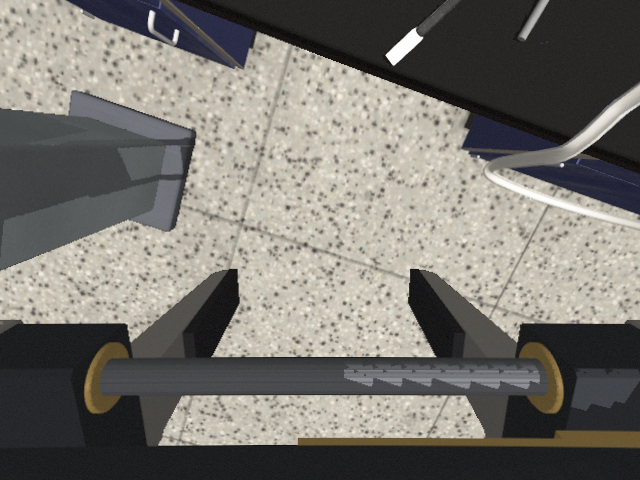

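The calls were refused and the arm has not moved: the wrist picture shows only floor and the open fingers. I'll try again with full rows.

Emit:
drive_tool(
  moves=[
    {"x": 0, "y": 0, "z": 0, "rx": 0, "ry": 0, "rz": -0.7},
    {"x": 0, "y": 0, "z": 0, "rx": 0, "ry": 0, "rz": -0.7},
    {"x": 0.8, "y": -0.7, "z": 0, "rx": 0, "ry": 0, "rz": 0},
    {"x": 0.8, "y": -0.7, "z": 0, "rx": 0, "ry": 0, "rz": 0},
    {"x": 0.8, "y": -0.7, "z": 0, "rx": 0, "ry": 0, "rz": 0},
    {"x": 0.8, "y": -0.7, "z": 0, "rx": 0, "ry": 0, "rz": 0},
    {"x": 0.8, "y": -0.7, "z": 0, "rx": 0, "ry": 0, "rz": 0},
    {"x": 0.8, "y": -0.7, "z": 0, "rx": 0, "ry": 0, "rz": 0},
    {"x": 0.8, "y": -0.7, "z": 0, "rx": 0, "ry": 0, "rz": 0},
    {"x": 0.8, "y": -0.7, "z": 0, "rx": 0, "ry": 0, "rz": 0},
  ],
  jaw=0,
)

```text
t: 1.53
ee_pos: [301.4, -355.6, 214.8]
tool_rot: [3.062, 0.7, 0.0]
force: [0.7, 0.5, 1.1]
width: 27.2
grasp_force: 0.0
```

Emit:
drive_tool(
  moves=[
    {"x": 0.95, "y": -0.9, "z": 0, "rx": 0, "ry": 0, "rz": 0},
    {"x": 0.95, "y": -0.9, "z": 0, "rx": 0, "ry": 0, "rz": 0},
    {"x": 0.95, "y": -0.9, "z": 0, "rx": 0, "ry": 0, "rz": 0},
    {"x": 0.95, "y": -0.9, "z": 0, "rx": 0, "ry": 0, "rz": 0},
    {"x": 0.95, "y": -0.9, "z": 0, "rx": 0, "ry": 0, "rz": 0},
    {"x": 0.95, "y": -0.9, "z": 0, "rx": 0, "ry": 0, "rz": 0},
    {"x": 0.95, "y": -0.9, "z": 0, "rx": 0, "ry": 0, "rz": 0},
    {"x": 0.95, "y": -0.9, "z": 0, "rx": 0, "ry": 0, "rz": 0},
    {"x": 0.95, "y": -0.9, "z": 0, "rx": 0, "ry": 0, "rz": 0},
    {"x": 0.95, "y": -0.9, "z": 0, "rx": 0, "ry": 0, "rz": 0},
  ],
)

```text
t: 2.37
ee_pos: [440.6, 12.2, 215.0]
tool_rot: [3.062, 0.701, 0.002]
force: [0.5, -1.2, -0.7]
width: 0.5
grasp_force: 0.0
```

```bash
python3 - <<'E'
from h import *
rep()
im=snapshot('wrist')[:,:,::-1].copy()
c=calibration('wrist');print(np.round(c['cam_to_world'],2).tolist())
for s in (-84,-42,0,42,84):
    q=proj(c,np.r_[C+D*s,69])[0];print(s,np.round(q));cv2.circle(im,tuple(int(v) for v in q),4,(0,0,255),1)
k=C[None]+np.array([[a,b] for a,b in ((-112,-28),(112,-28),(112,28),(-112,28))])@np.array([D,[.9002,.4355]])
q=proj(c,np.c_[k,np.full(4,41)]);cv2.polylines(im,[q.astype(int).reshape(-1,1,2)],True,(0,255,0),1)
cv2.imwrite('pics/w2.png',im)
E
```

```text
t 2.37 p [440.64  12.19 214.98] s -150.02 lat(+toolx) -4.25 F [ 0.52 -1.23 -0.68] w 0.5
[[0.9, 0.435, 0.001], [0.435, -0.9, -0.0], [0.001, 0.0, -1.0]]
[[0.44, 0.87, 0.24, 509.49], [-0.9, 0.42, 0.11, 49.89], [-0.0, -0.26, 0.96, 385.21], [0.0, 0.0, 0.0, 1.0]]
-84 [398. 223.]
-42 [442. 223.]
0 [487. 223.]
42 [532. 223.]
84 [577. 223.]
```

View pics/w2.png

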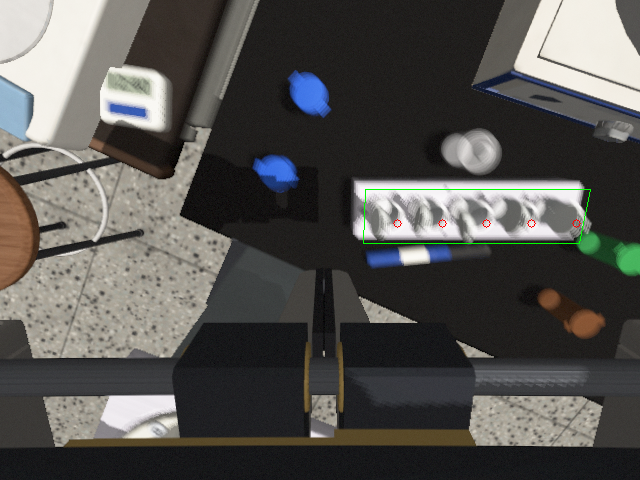

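The wrist view shows the block at about (355–590, 180–242), the weighing bottle at (470,150), the marker at (430,255) and two blue look-alikes at (280,172) and (309,92). The arm was still settling when this was taken, so my overlay is off by about 8 px. I'll correct the lateral offset, settle and look again.

Emit:
drive_tool(
  moves=[
    {"x": 0.14, "y": 0, "z": 1, "rx": 0, "ry": 0, "rz": 0},
    {"x": 0, "y": 0, "z": 1, "rx": 0, "ry": 0, "rz": 0},
    {"x": 0, "y": 0, "z": 0, "rx": 0, "ry": 0, "rz": 0},
    {"x": 0, "y": 0, "z": 0, "rx": 0, "ry": 0, "rz": 0},
    {"x": 0, "y": 0, "z": 0, "rx": 0, "ry": 0, "rz": 0},
  ],
)

```text
t: 2.83
ee_pos: [444.5, 11.7, 155.7]
tool_rot: [3.062, 0.7, 0.001]
force: [1.0, -0.2, -0.0]
width: 0.3
grasp_force: 0.0
```

```bash
cat > look.py <<'E'
from h import *
import sys
rep()
c=calibration('wrist');im=snapshot('wrist')[:,:,::-1].copy();cv2.imwrite(f'pics/{sys.argv[1]}_raw.png',im)
for s in (-84,-42,0,42,84):
    q=proj(c,np.r_[C+D*s,69])[0];print(s,np.round(q));cv2.circle(im,tuple(int(v) for v in q),2,(0,0,255),-1)
k=C[None]+np.array([[a,b] for a,b in ((-112,-28),(112,-28),(112,28),(-112,28))])@np.array([D,[.9002,.4355]])
q=proj(c,np.c_[k,np.full(4,41)]);cv2.polylines(im,[q.astype(int).reshape(-1,1,2)],True,(0,255,0),1)
im=im[100:320,230:640];cv2.imwrite(f'pics/{sys.argv[1]}.png',cv2.resize(im,None,fx=1.9,fy=1.9,interpolation=cv2.INTER_CUBIC))
E
python3 look.py w3
```

```text
t 2.83 p [444.52  11.72 155.69] s -147.9 lat(+toolx) -0.96 F [ 0.96 -0.2  -0.04] w 0.3
[[0.901, 0.435, 0.001], [0.435, -0.901, 0.0], [0.001, 0.0, -1.0]]
-84 [406. 238.]
-42 [460. 238.]
0 [515. 238.]
42 [570. 238.]
84 [625. 238.]
```

View pics/w3.png

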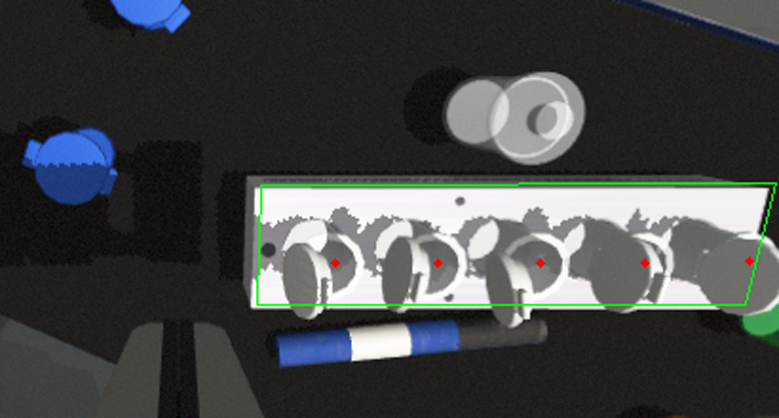

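The overlay now fits: the vial rims sit about 3.5 mm towards vial1 along the row, and the lateral error is under 1 mm. The lids stand open at crop (303,280), (407,270), (507,290), (625,270) and (740,275). Next I descend behind lid1.

Emit:
drive_tool(
  moves=[
    {"x": 0, "y": -0.2, "z": 0.9, "rx": 0, "ry": 0, "rz": 0},
    {"x": 0, "y": 0, "z": 0.9, "rx": 0, "ry": 0, "rz": 0},
    {"x": 0, "y": 0, "z": 0.7, "rx": 0, "ry": 0, "rz": 0},
    {"x": 0, "y": 0, "z": 0, "rx": 0, "ry": 0, "rz": 0},
    {"x": 0, "y": 0, "z": 0, "rx": 0, "ry": 0, "rz": 0},
    {"x": 0, "y": 0, "z": 0, "rx": 0, "ry": 0, "rz": 0},
  ],
)

```text
t: 3.38
ee_pos: [442.8, 17.2, 81.3]
tool_rot: [3.062, 0.7, 0.004]
force: [0.4, 0.1, 0.7]
width: 0.4
grasp_force: 0.0
```

```bash
python3 -c "
from h import *
rep()"
```

```text
t 3.38 p [442.78  17.19  81.28] s -153.59 lat(+toolx) -0.15 F [0.36 0.1  0.73] w 0.4
[[0.901, 0.434, 0.002], [0.434, -0.901, 0.0], [0.002, 0.001, -1.0]]
```

Emit:
drive_tool(
  moves=[
    {"x": 0, "y": 0.25, "z": 0.05, "rx": 0, "ry": 0, "rz": 0},
    {"x": 0, "y": 0.25, "z": 0, "rx": 0, "ry": 0, "rz": 0},
    {"x": 0, "y": 0.25, "z": 0, "rx": 0, "ry": 0, "rz": 0},
    {"x": 0, "y": 0.25, "z": 0, "rx": 0, "ry": 0, "rz": 0},
    {"x": 0, "y": 0.25, "z": 0, "rx": 0, "ry": 0, "rz": 0},
    {"x": 0, "y": 0.25, "z": 0, "rx": 0, "ry": 0, "rz": 0},
  ],
)

```text
t: 3.88
ee_pos: [461.4, -24.0, 78.3]
tool_rot: [-3.062, -0.7, -0.0]
force: [-0.8, 0.8, 1.6]
width: -0.0
grasp_force: 1.0
```

Emit:
drive_tool(
  moves=[
    {"x": 0, "y": 0.25, "z": 0, "rx": 0, "ry": 0, "rz": 0},
    {"x": 0, "y": 0.25, "z": 0, "rx": 0, "ry": 0, "rz": 0},
    {"x": 0, "y": 0.25, "z": 0, "rx": 0, "ry": 0, "rz": 0},
    {"x": 0, "y": 0, "z": 0, "rx": 0, "ry": 0, "rz": 0},
  ],
)

```text
t: 4.22
ee_pos: [471.7, -44.6, 78.1]
tool_rot: [3.062, 0.7, 0.001]
force: [0.1, -0.1, 0.4]
width: 0.1
grasp_force: 0.1
```

```bash
python3 look.py w4
```

```text
t 4.22 p [471.71 -44.62  78.13] s -85.34 lat(+toolx) -1.03 F [ 0.14 -0.12  0.37] w 0.1
[[0.901, 0.434, 0.001], [0.434, -0.901, -0.0], [0.001, 0.001, -1.0]]
-84 [327. 276.]
-42 [402. 276.]
0 [477. 276.]
42 [553. 276.]
84 [630. 276.]
```

View pics/w4.png

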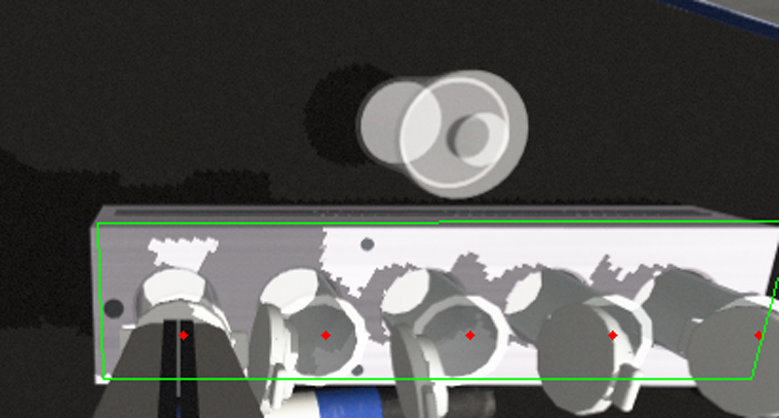

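Lid1 is flipped under the finger, with light forces, and the other four lids are still open. Continuing the first pass.

Emit:
drive_tool(
  moves=[
    {"x": 0.02, "y": 0.25, "z": 0, "rx": 0, "ry": 0, "rz": 0},
    {"x": 0, "y": 0.25, "z": 0, "rx": 0, "ry": 0, "rz": 0},
    {"x": 0, "y": 0.25, "z": 0, "rx": 0, "ry": 0, "rz": 0},
    {"x": 0, "y": 0.25, "z": 0, "rx": 0, "ry": 0, "rz": 0},
    {"x": 0, "y": 0.25, "z": 0, "rx": 0, "ry": 0, "rz": 0},
    {"x": 0, "y": 0.25, "z": 0, "rx": 0, "ry": 0, "rz": 0},
    {"x": 0, "y": 0.25, "z": 0, "rx": 0, "ry": 0, "rz": 0},
    {"x": 0, "y": 0.25, "z": 0, "rx": 0, "ry": 0, "rz": 0},
  ],
)

```text
t: 4.93
ee_pos: [497.9, -97.9, 78.1]
tool_rot: [-3.062, -0.701, -0.0]
force: [-1.1, 2.3, -0.0]
width: 0.5
grasp_force: 1.2
```

Emit:
drive_tool(
  moves=[
    {"x": 0, "y": 0.25, "z": 0, "rx": 0, "ry": 0, "rz": 0},
    {"x": 0, "y": 0.25, "z": 0, "rx": 0, "ry": 0, "rz": 0},
    {"x": 0, "y": 0.25, "z": 0, "rx": 0, "ry": 0, "rz": 0},
    {"x": 0, "y": 0.25, "z": 0, "rx": 0, "ry": 0, "rz": 0},
    {"x": 0, "y": 0.25, "z": 0, "rx": 0, "ry": 0, "rz": 0},
    {"x": 0, "y": 0.25, "z": 0, "rx": 0, "ry": 0, "rz": 0},
    {"x": 0, "y": 0.25, "z": 0, "rx": 0, "ry": 0, "rz": 0},
    {"x": 0, "y": 0.25, "z": 0, "rx": 0, "ry": 0, "rz": 0},
  ],
)

```text
t: 5.6
ee_pos: [523.8, -151.9, 78.1]
tool_rot: [3.062, 0.701, 0.0]
force: [-0.4, 0.3, -0.1]
width: 0.6
grasp_force: 0.5
```

Emit:
drive_tool(
  moves=[
    {"x": 0, "y": 0.25, "z": 0, "rx": 0, "ry": 0, "rz": 0},
    {"x": 0, "y": 0.25, "z": 0, "rx": 0, "ry": 0, "rz": 0},
    {"x": 0, "y": 0.25, "z": 0, "rx": 0, "ry": 0, "rz": 0},
    {"x": 0, "y": 0.25, "z": 0, "rx": 0, "ry": 0, "rz": 0},
    {"x": 0, "y": 0.25, "z": 0, "rx": 0, "ry": 0, "rz": 0},
    {"x": 0, "y": 0.25, "z": 0, "rx": 0, "ry": 0, "rz": 0},
    {"x": 0, "y": 0.25, "z": 0, "rx": 0, "ry": 0, "rz": 0},
    {"x": 0, "y": 0.25, "z": 0, "rx": 0, "ry": 0, "rz": 0},
    {"x": 0, "y": 0.25, "z": 0, "rx": 0, "ry": 0, "rz": 0},
  ],
)

```text
t: 6.35
ee_pos: [553.3, -212.8, 78.1]
tool_rot: [3.062, 0.701, 0.0]
force: [0.3, 0.4, -0.7]
width: 0.2
grasp_force: 0.3
```

Emit:
drive_tool(
  moves=[
    {"x": 0, "y": 0, "z": -1, "rx": 0, "ry": 0, "rz": 0},
    {"x": 0, "y": 0, "z": -1, "rx": 0, "ry": 0, "rz": 0},
    {"x": 0, "y": -1, "z": 0, "rx": 0, "ry": 0, "rz": 0},
    {"x": 0, "y": -1, "z": 0, "rx": 0, "ry": 0, "rz": 0},
    {"x": 0, "y": -1, "z": 0, "rx": 0, "ry": 0, "rz": 0},
    {"x": 0, "y": -1, "z": 0, "rx": 0, "ry": 0, "rz": 0},
    {"x": 0, "y": -1, "z": 0, "rx": 0, "ry": 0, "rz": 0},
    {"x": 0, "y": -1, "z": 0, "rx": 0, "ry": 0, "rz": 0},
    {"x": 0, "y": -1, "z": 0, "rx": 0, "ry": 0, "rz": 0},
  ],
)

```text
t: 7.1
ee_pos: [461.2, -22.1, 138.2]
tool_rot: [3.062, 0.7, 0.001]
force: [0.3, 1.3, 0.1]
width: 0.4
grasp_force: 0.0
```

Emit:
drive_tool(
  moves=[
    {"x": 0, "y": -0.5, "z": 0, "rx": 0, "ry": 0, "rz": 0},
    {"x": 0, "y": 0, "z": 0, "rx": 0, "ry": 0, "rz": 0},
    {"x": 0, "y": 0, "z": 0, "rx": 0, "ry": 0, "rz": 0},
    {"x": 0, "y": 0, "z": 0, "rx": 0, "ry": 0, "rz": 0},
  ],
)

```text
t: 7.43
ee_pos: [455.9, -10.0, 138.3]
tool_rot: [3.062, 0.701, 0.001]
force: [-0.2, -0.2, -0.4]
width: 0.2
grasp_force: 0.0
```

```bash
python3 look.py w5
```

```text
t 7.43 p [455.92  -9.99 138.33] s -123.4 lat(+toolx) -0.16 F [-0.17 -0.18 -0.4 ] w 0.2
[[0.9, 0.435, 0.001], [0.435, -0.9, -0.0], [0.001, 0.001, -1.0]]
-84 [378. 246.]
-42 [436. 246.]
0 [493. 246.]
42 [552. 246.]
84 [610. 246.]
```

View pics/w5.png

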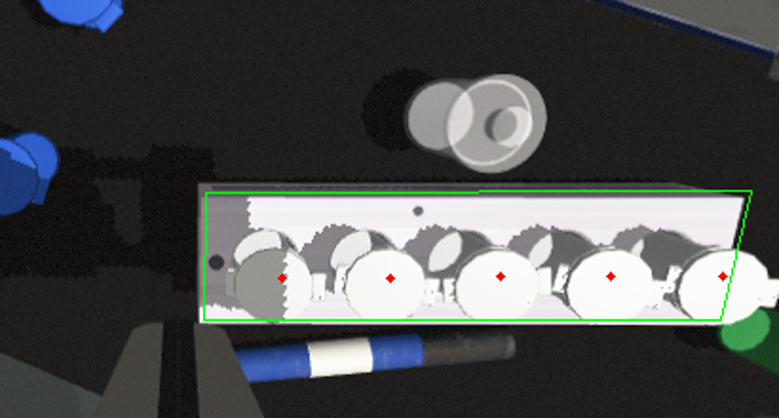

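All five lids are flipped, at crop (273,286), (385,286), (497,286), (610,287) and (722,287), and the neighbours are undisturbed. For the second pass I slide on from the hinge side and come down onto lid1 while watching the force.

Emit:
drive_tool(
  moves=[
    {"x": -0.05, "y": 0, "z": 1, "rx": 0, "ry": 0, "rz": 0},
    {"x": 0, "y": 0, "z": 0.95, "rx": 0, "ry": 0, "rz": 0},
    {"x": 0, "y": 0.3, "z": 0, "rx": 0, "ry": 0, "rz": 0},
    {"x": 0, "y": 0.3, "z": 0, "rx": 0, "ry": 0, "rz": 0},
    {"x": 0, "y": 0.3, "z": 0.03, "rx": 0, "ry": 0, "rz": 0},
    {"x": 0, "y": 0.2, "z": 0.04, "rx": 0, "ry": 0, "rz": 0},
    {"x": 0, "y": 0.1, "z": 0.04, "rx": 0, "ry": 0, "rz": 0},
    {"x": 0, "y": 0.05, "z": 0.02, "rx": 0, "ry": 0, "rz": 0},
    {"x": 0, "y": 0, "z": 0, "rx": 0, "ry": 0, "rz": 0},
    {"x": 0, "y": 0, "z": 0, "rx": 0, "ry": 0, "rz": 0},
  ],
)

```text
t: 8.32
ee_pos: [470.2, -43.9, 76.1]
tool_rot: [3.062, 0.701, 0.001]
force: [0.4, 0.4, 1.7]
width: 0.6
grasp_force: 0.4
```

Emit:
drive_tool(
  moves=[
    {"x": 0, "y": 0.02, "z": 0.03, "rx": 0, "ry": 0, "rz": 0},
    {"x": 0, "y": 0.02, "z": 0, "rx": 0, "ry": 0, "rz": 0},
    {"x": 0, "y": 0, "z": 0, "rx": 0, "ry": 0, "rz": 0},
  ],
)

```text
t: 8.57
ee_pos: [470.5, -44.7, 74.8]
tool_rot: [-3.062, -0.701, -0.0]
force: [0.6, 0.5, 0.6]
width: 0.5
grasp_force: 0.4
```

Emit:
drive_tool(
  moves=[
    {"x": 0, "y": 0.05, "z": 0.03, "rx": 0, "ry": 0, "rz": 0},
    {"x": 0, "y": 0, "z": 0, "rx": 0, "ry": 0, "rz": 0},
    {"x": 0, "y": 0, "z": 0, "rx": 0, "ry": 0, "rz": 0},
  ],
)

```text
t: 8.82
ee_pos: [471.1, -46.2, 73.8]
tool_rot: [-3.062, -0.701, 0.0]
force: [0.1, 0.4, 1.2]
width: 0.1
grasp_force: 0.5
```

Emit:
drive_tool(
  moves=[
    {"x": 0, "y": 0.02, "z": 0.02, "rx": 0, "ry": 0, "rz": 0},
    {"x": 0, "y": 0, "z": 0, "rx": 0, "ry": 0, "rz": 0},
    {"x": 0, "y": 0, "z": 0, "rx": 0, "ry": 0, "rz": 0},
  ],
)

```text
t: 9.07
ee_pos: [471.8, -46.7, 73.7]
tool_rot: [-3.062, -0.701, -0.001]
force: [-0.9, 1.9, 6.8]
width: 0.6
grasp_force: 3.4
```

Lid1 is firmly shut: 6.8 N at z 73.7, so the contact height is known. I'll repeat the same motion for each lid at 42 mm pitch.

Emit:
drive_tool(
  moves=[
    {"x": 0, "y": 0.1, "z": -0.15, "rx": 0, "ry": 0, "rz": 0},
    {"x": 0, "y": 0.35, "z": 0, "rx": 0, "ry": 0, "rz": 0},
    {"x": 0, "y": 0.35, "z": 0, "rx": 0, "ry": 0, "rz": 0},
    {"x": 0, "y": 0.3, "z": 0.05, "rx": 0, "ry": 0, "rz": 0},
    {"x": 0, "y": 0.2, "z": 0.05, "rx": 0, "ry": 0, "rz": 0},
    {"x": 0, "y": 0.1, "z": 0.05, "rx": 0, "ry": 0, "rz": 0},
    {"x": 0, "y": 0, "z": 0, "rx": 0, "ry": 0, "rz": 0},
    {"x": 0, "y": 0, "z": 0, "rx": 0, "ry": 0, "rz": 0},
  ],
)

```text
t: 9.73
ee_pos: [489.9, -84.5, 73.8]
tool_rot: [-3.062, -0.698, -0.0]
force: [-2.0, 4.6, 13.8]
width: 0.4
grasp_force: 7.0
```

Emit:
drive_tool(
  moves=[
    {"x": 0, "y": 0.1, "z": -0.17, "rx": 0, "ry": 0, "rz": 0},
    {"x": 0, "y": 0.35, "z": 0, "rx": 0, "ry": 0, "rz": 0},
    {"x": 0, "y": 0.35, "z": 0, "rx": 0, "ry": 0, "rz": 0},
    {"x": 0, "y": 0.3, "z": 0.05, "rx": 0, "ry": 0, "rz": 0},
    {"x": 0, "y": 0.2, "z": 0.05, "rx": 0, "ry": 0, "rz": 0},
    {"x": 0, "y": 0.1, "z": 0.05, "rx": 0, "ry": 0, "rz": 0},
    {"x": 0, "y": 0, "z": 0, "rx": 0, "ry": 0, "rz": 0},
    {"x": 0, "y": 0, "z": 0, "rx": 0, "ry": 0, "rz": 0},
  ],
)

```text
t: 10.4
ee_pos: [508.1, -122.7, 74.0]
tool_rot: [-3.062, -0.699, 0.0]
force: [-1.8, 1.7, 7.3]
width: 0.5
grasp_force: 3.5
```

Emit:
drive_tool(
  moves=[
    {"x": 0, "y": 0.1, "z": -0.15, "rx": 0, "ry": 0, "rz": 0},
    {"x": 0, "y": 0.35, "z": 0, "rx": 0, "ry": 0, "rz": 0},
    {"x": 0, "y": 0.35, "z": 0, "rx": 0, "ry": 0, "rz": 0},
    {"x": 0, "y": 0.3, "z": 0.05, "rx": 0, "ry": 0, "rz": 0},
    {"x": 0, "y": 0.2, "z": 0.05, "rx": 0, "ry": 0, "rz": 0},
    {"x": 0, "y": 0.1, "z": 0.05, "rx": 0, "ry": 0, "rz": 0},
    {"x": 0, "y": 0, "z": 0, "rx": 0, "ry": 0, "rz": 0},
    {"x": 0, "y": 0, "z": 0, "rx": 0, "ry": 0, "rz": 0},
  ],
)

```text
t: 11.07
ee_pos: [526.4, -160.5, 73.9]
tool_rot: [-3.062, -0.7, -0.0]
force: [-0.9, 2.1, 5.6]
width: 0.4
grasp_force: 2.5
```

Emit:
drive_tool(
  moves=[
    {"x": 0, "y": 0.1, "z": -0.15, "rx": 0, "ry": 0, "rz": 0},
    {"x": 0, "y": 0.35, "z": 0, "rx": 0, "ry": 0, "rz": 0},
    {"x": 0, "y": 0.35, "z": 0, "rx": 0, "ry": 0, "rz": 0},
    {"x": 0, "y": 0.3, "z": 0.05, "rx": 0, "ry": 0, "rz": 0},
    {"x": 0, "y": 0.2, "z": 0.05, "rx": 0, "ry": 0, "rz": 0},
    {"x": 0, "y": 0.1, "z": 0.05, "rx": 0, "ry": 0, "rz": 0},
    {"x": 0, "y": 0, "z": 0, "rx": 0, "ry": 0, "rz": 0},
    {"x": 0, "y": 0, "z": 0, "rx": 0, "ry": 0, "rz": 0},
  ],
)

```text
t: 11.73
ee_pos: [544.7, -198.3, 74.0]
tool_rot: [-3.062, -0.7, -0.0]
force: [-0.0, 1.6, 5.0]
width: 0.5
grasp_force: 2.7
```

All five lids took a firm touch in turn. Now I retreat and check.

Emit:
drive_tool(
  moves=[
    {"x": 0, "y": 0, "z": -0.5, "rx": 0, "ry": 0, "rz": 0},
    {"x": 0, "y": 0, "z": -1, "rx": 0, "ry": 0, "rz": 0},
    {"x": 0, "y": -0.9, "z": -0.5, "rx": 0, "ry": 0, "rz": 0},
    {"x": 0, "y": -1, "z": 0, "rx": 0, "ry": 0, "rz": 0},
    {"x": 0, "y": -1, "z": 0, "rx": 0, "ry": 0, "rz": 0},
    {"x": 0, "y": -1, "z": 0, "rx": 0, "ry": 0, "rz": 0},
    {"x": 0, "y": -1, "z": 0, "rx": 0, "ry": 0, "rz": 0},
    {"x": 0, "y": -1, "z": 0, "rx": 0, "ry": 0, "rz": 0},
    {"x": 0, "y": -1, "z": 0, "rx": 0, "ry": 0, "rz": 0},
    {"x": 0, "y": 0, "z": 0, "rx": 0, "ry": 0, "rz": 0},
  ],
)

```text
t: 12.57
ee_pos: [451.5, -8.7, 133.3]
tool_rot: [-3.06, -0.703, 0.004]
force: [0.0, -0.3, -0.8]
width: 0.5
grasp_force: 0.0
```

Emit:
drive_tool(
  moves=[
    {"x": 0, "y": 0, "z": 0, "rx": 0, "ry": 0, "rz": 0},
    {"x": 0, "y": 0, "z": 0, "rx": 0, "ry": 0, "rz": 0},
    {"x": 0, "y": 0, "z": 0, "rx": 0, "ry": 0, "rz": 0},
  ],
)

```text
t: 12.82
ee_pos: [455.1, -12.4, 133.9]
tool_rot: [3.062, 0.7, 0.001]
force: [0.7, -0.4, -0.2]
width: 0.3
grasp_force: 0.0
```

```bash
python3 look.py w6; python3 - <<'E'
from h import *
c=calibration('scene');s=snapshot('scene')[:,:,::-1]
q=proj(c,np.r_[C,60])[0].astype(int);print(q)
a=s[q[1]-40:q[1]+40,q[0]-65:q[0]+65]
a=cv2.resize(a,(780,480),interpolation=cv2.INTER_CUBIC)
w=cv2.imread('pics/w6_raw.png')[215:290,340:640]
cv2.imwrite('pics/fin.png',np.vstack([a[:395],cv2.resize(w,(780,195),interpolation=cv2.INTER_CUBIC)]))
E
```

```text
t 12.82 p [455.14 -12.42 133.91] s -121.55 lat(+toolx) -1.92 F [ 0.67 -0.4  -0.16] w 0.3
[[0.901, 0.434, 0.0], [0.434, -0.901, -0.0], [0.0, 0.0, -1.0]]
-84 [377. 246.]
-42 [435. 245.]
0 [494. 245.]
42 [554. 245.]
84 [614. 245.]
[314 244]
```

View pics/fin.png

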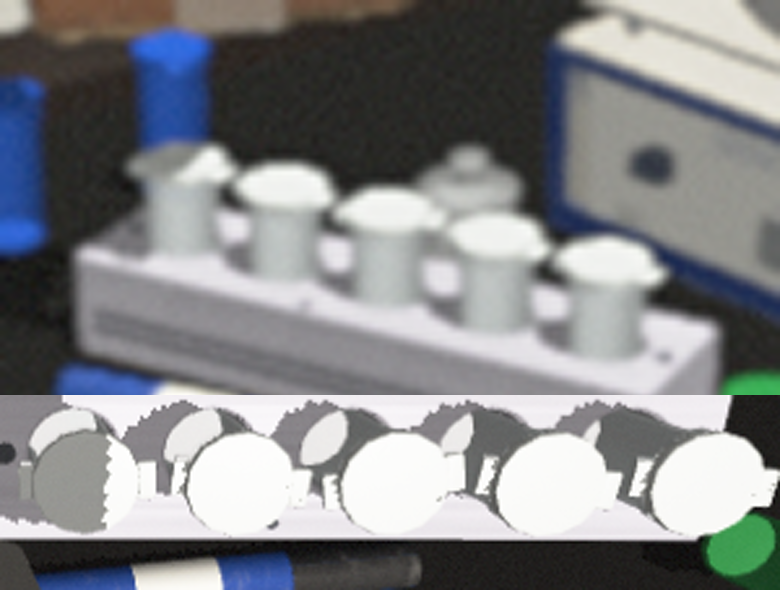

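The scene view shows all five lids flat and parallel on their rims, at (180,165) to (608,258). The vials stand upright in their wells, and the weighing bottle and marker are in place. Handing in.

```bash
python3 -c "
from workcell import *
print(close_job())"
```

```text
the job is handed in; nothing more can be done
None
```

I flipped all five lids over in one pass, then pressed each one shut in turn from vial1 to vial5, and handed the job in at about 13 s. The last pictures show all five lids flat, the vials upright in their wells, and the marker and weighing bottle in place. The dropper bottle wasn't in that last view, but the arm didn't go near it. The highest contact force I read was about 14 N, on lid 2.

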